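# Clamp the sample jar on the shaker with the cam-lever rod clamp

### The job

Stand the jar of buffer salt upright on the shaker's platform, in front of the V-shaped rest, and let go of it. Push the clamp rod in by its knob until its pad has seated the jar in the rest and bears on it firmly but gently, so that the jar would not rattle but is not crushed; then flip the cam lever over centre until it lies fully closed along the rod, without forcing it, and leave everything around as it stands.

Things in the scene. Friction and masses are not known exactly. Their poses are not given: they have to be found in the camera images.
- shaker: white bench shaker, fixed; origin under its centre on the desk, z up, +y from the V rest towards the rod's knob. Platform 150 (x) x 300 (y) mm, its upper face at z = 80 mm. On it along x = 0: the V rest at the -y end, the free standing place for the jar, and the clamp block (46 x 44 mm, 58 mm high, centre at y = 84 mm) that guides the rod.
- seat (a point): middle of the seat in the V rest, on the platform's upper face (80 mm above the desk): where the centre of the jar's underside lies when the jar touches both plates. Axes as the shaker's. The rest is bolted within 5 mm of (0, -62) mm in the shaker frame: two upright plates 50 mm high at a right angle, open to +y, their ends 9 mm to the -y side of this point and 40 mm to either side.
- jar: clear round plastic jar with a lid and pale salt in it, 60 mm in diameter (its sides are slightly faceted, 58 to 60 mm), 80 mm high with the lid, 0.11 to 0.2 kg, standing loose on the desk to the left (+y) of the shaker; origin at the centre of its underside, z up.
- rod (a joint): how far the clamp rod is pushed in towards the rest, m: 0 = drawn back (starts at 0 to 0.02), 0.075 = its limit; the pad meets a seated jar at 0.049 to 0.063. The rod drags in its bush with about 5 N and stays where it is left; the closed lever locks it. The pad must be left pressing on the jar with over 2.5 N (a push of 10 to 14 N on the knob leaves that) and never press it with over 15 N.
- pad (a point): centre of the flat, rubber-faced pad (28 mm disc) on the rod's inner end: the face that presses on the jar, 114 mm above the desk; the rod pushes along the shaker's -y.
- knob (a point): centre of the outer (+y) face of the round black push knob (32 mm in diameter, 14 mm thick) on the rod's outer end, 174 mm from the pad face, 114 mm above the desk. Push it along the shaker's -y.
- lever (a joint): angle of the cam lever, rad: 0 = open, standing out about square to the rod to the shaker's -x (it starts there), 1.75 = closed on its stop, along the rod, pointing to +y. It turns clockwise seen from above. A spring opposes it with up to 6 N at the tip near 0.9; past dead centre at 1.48 it snaps to its stop by itself; let go before, it springs open. Do not push it with over 30 N.
- lever_pin (a point): centre of the lever's pin, 114 mm above the desk (shaker frame -40, 84, 114 mm); axes as the shaker's.
- lever_tip (a point): middle of the lever's black grip, 70 mm from the pin on the lever's centre line; its x axis points along the lever away from the pin, z up. The lever reaches to 90 mm from the pin; the grip is 11 mm thick and 18 mm high, from 50 to 90 mm from the pin.
- beaker: low glass beaker, 76 x 64 mm, 80 mm high, empty, a bystander; origin under its centre.
- dropper_blue: small white dropper bottle with a blue cap, 26 mm in diameter, 76 mm high, a bystander; origin under its centre.
- dropper_yellow: small white dropper bottle with a yellow cap, 26 mm in diameter, 76 mm high, a bystander; origin under its centre.
- petri: flat clear petri dish, 66 mm in diameter, 14 mm high, a bystander; origin under its centre.
- marker: white and blue marker pen, 135 mm long, 17 mm thick, lying on the desk, a bystander; origin under its centre.
Things that resemble listed ones, but are neither listed nor needed, are in the scene too. What is shaped like the jar but blue is not meant.

How it is judged (in metres and radians):
On the way, in this order (a step that is already met when the one before it is completed fails the run):
1. the jar stands upright on the platform in front of the V rest, let go, the rod not yet pressing on it (x of jar in the frame of seat between -0.015 and 0.015 m and y of jar in the frame of seat between -0.008 and 0.035 m and angle between jar's own z axis and vertical below 0.06 rad and z of jar in the frame of shaker between 0.076 and 0.084 m and contact force between the fingers and jar below 0.1 N), for 0.2 s.
2. with the lever still open, the pad presses the jar against the V rest with more than 2.5 N (horizontal distance between jar and seat below 0.006 m and angle between jar's own z axis and vertical below 0.06 rad and contact force between rod and jar above 2.5 N and value of joint lever below 0.8 rad), for 0.2 s.
3. the lever is flipped over centre and closed (value of joint lever above 1.66 rad), for 0.2 s.
At the end, for the whole second after the job is handed in: the lever is past 1.66 rad (closed), the pad still presses on the jar with more than 2.5 N, the jar stands upright (within 0.06 rad) on the platform within 6 mm of the seat, at rest (value of joint lever above 1.66 rad and contact force between rod and jar above 2.5 N and horizontal distance between jar and seat below 0.006 m and angle between jar's own z axis and vertical below 0.06 rad and z of jar in the frame of shaker between 0.076 and 0.084 m and linear speed of jar below 0.01 m/s); the robot touches nothing.
It fails at once if the pad presses on the jar with more than 15 N (contact force between rod and jar above 15 N).
It fails at once if the fingers force the lever with more than 30 N (contact force between the fingers and lever above 30 N).
It fails at once if the jar is tipped by more than 0.5 rad (angle between jar's own z axis and vertical above 0.5 rad).
It fails at once if a bystander (beaker, dropper bottle, petri dish or marker) is moved by more than 30 mm (distance of any of beaker, dropper_blue, dropper_yellow, petri, marker from where it was at the start of the episode above 0.03 m).
It also fails if it takes over 72 s, if anything falls off the work surface, if the arm or the gripper's body presses on something with over 40 N, if the wrist force passes 120 N, or if a joint passes its speed limit or range.

### The arm

A 6-joint arm with a two-finger parallel gripper is mounted at the origin on a cart in front of the work surface, level with it; the furniture and walls round the work are solid. World frame = base frame: x ahead of the robot, y to its left, z up, the work surface at z = 0. Lengths are in m, angles in degrees, forces in N, time in s.
With the tool pointing down it reaches from about 0.4 to 0.825 m from the base axis. Payload 7 kg.
Tool frame: the origin (TCP) lies between the finger pads; the fingertips stand 25 mm ahead of it and the grasp point (between the pads) lies 6 mm ahead of it; z points along the fingers, y is the line along which they close (so a half turn about z gives the same grasp; the last joint's range is limited). The gripper opens to 88 mm and grips with 3 to 60 N. Pads are 19 mm wide; open, the fingers measure 130 mm over their backs; the gripper's body (78 mm by 193 mm) begins 47 mm behind the grasp point.
Start: joints at [91.392, 20.546, 0.682, 0, -70.136, -16.507], TCP at [0.176, 0.652, 0.252] pointing down, gripper open.
Joint ranges: [-176.03, 176.03], [-82.01, 121.73], [-58.28, 71.71], [-173.87, 95.51], [-174.79, -0.11], [-173.66, 173.66]. Speed limits (degrees/s): [136.94, 136.94, 172.46, 180, 180, 180].

### API

Orientations are given as [roll, pitch, yaw] about the fixed x, y, z axes, in that order (R = Rz(yaw) Ry(pitch) Rx(roll)).
In Python, from plant import status, optics, job gives the robot as it stands. The module is installed in compiled form; this text tells all that it offers.
- The arm moves only by the tool shift_gripper, called after "Emit:" by a JSON object that holds its "api" and its "payload". Schema: {"type":"object","properties":{"steps":{"type":"array","items":{"type":"object","properties":{"dx":{"type":"number"},"dy":{"type":"number"},"dz":{"type":"number"},"spin":{"type":"number"},"aperture":{"type":"number"}},"additionalProperties":false,"required":["aperture"]},"minItems":1,"maxItems":8},"only":{"type":"string"},"quiet":{"type":"boolean"},"lines":{"type":"string"}},"required":["steps"],"additionalProperties":false}. steps is a list of rows, 1 to 8 of them, each an object with the fields dx, dy, dz (the shift in parts of the range, where 1.0 means 0.6 m), spin (a turn about the tool's z in parts of the range, where 1.0 means 2 rad), aperture (the finger opening in m); a field left out counts as zero (the opening has to be given); each row is the pose to reach, as a shift and turn from the pose commanded when the call began, along the tool's axes at that moment; what a row does not reach only later rows make up. A row lasts 1/8 s, in which the tool goes at most 0.0625 m and 10.7 degrees, less where a joint would pass 70% of its speed; a pose out of reach is approached as far as the arm can. The fingers move at their own pace and stop on an object; the grip force is fixed at half the most. Time passes only in rows, so rows that do not move let the fingers close. The tool returns the time, the measured TCP pose, the force, the opening and the grip force at its end. only (a regular expression) keeps the lines of the reply that match it, lines (a string "A,B") keeps lines A to B, and quiet returns only ok. No shift or turn number may pass 1 either way. Input that does not fit is refused with a message, and nothing moves.
- status.get_obs(): the state, without advancing time (a new reading comes with each control period).
- optics.snapshot(name): name is "side" or "top" or "wrist"; returns a dict with "frame" (420x560x3 uint8, red, green, blue), "z_map" (420x560 float32, m along the optical axis (not along the pixel's ray), 0 where there is no reading), "fovy" (degrees; the focal length in pixels is half the picture's height over the tangent of half this angle, whatever the lens; pixels are square), "cx", "cy" (the principal point, pixels), "R" (3x3) and "t" (3): a world point X has camera coordinates R X + t; the wrist camera has in their place "T_tool_cam" (4x4, takes a point from camera to tool coordinates, whose origin is the TCP and whose axes are the flange's). Camera axes: x right, y down, z forward; pixel columns grow to the right and rows downward; lengths in m; the calibration is good to about 2 mm. A picture is of the moment at which its call begins: read the wrist's pose just before it.
- job.close_job(): hands the job in; it is judged then, once.
The state is a dict: "clock": time; "joint_pos": joint angles; "qvel": joint speeds; "tau": joint torques, N m; "tool_pos": TCP position; "orientation": TCP orientation; "force": force on the tool from outside, world axes, zero at the start; "moment": the same for the moment, N m; "opening": finger opening in m; "gripper_force": force on a finger pad.
Only numpy, scipy, OpenCV 4.12 (cv2) and the standard library are available. Lean on these libraries where they do the work, as an engineer would, in place of code of your own. Each camera call takes 0.05 s, during which the arm holds its last target. There are 200 camera calls.

## Working session

There is one attempt and no reset: what is moved stays moved. The work goes in short steps, Python scripts to look and compute and a tool call to move; the robot and the scene stay as the last step left them, time stands still between calls to the robot, and variables do not carry over. Pictures are saved under pics/ and viewed, at most 10 in all, crops included, and the job is handed in when it is done.

```bash
mkdir -p pics
```

Create h.py:
```python
import numpy as np, cv2
from plant import status, optics
from scipy.spatial.transform import Rotation as Rn
def tool():
    o=status.get_obs(); return Rn.from_euler('xyz',o['orientation'],degrees=True).as_matrix(),np.array(o['tool_pos'])
def snap(n):
    Rt,p=tool(); s=optics.snapshot(n); f=210/np.tan(np.radians(s['fovy'])/2)
    if n=='wrist':
        T=np.array(s['T_tool_cam']); Rw=Rt@T[:3,:3]; c=Rt@T[:3,3]+p
    else:
        Rw=np.array(s['R']).T; c=-Rw@np.array(s['t'])
    s.update(f=f,Rw=Rw,c=c); return s
def ray(s,u,v): return s['Rw']@np.array([(u-s['cx'])/s['f'],(v-s['cy'])/s['f'],1.])
def plane(s,u,v,z):
    d=ray(s,u,v); return s['c']+d*(z-s['c'][2])/d[2]
def depthpt(s,u,v): return s['c']+ray(s,u,v)*s['z_map'][int(v),int(u)]
def proj(s,X):
    q=s['Rw'].T@(np.array(X)-s['c']); return q[:2]/q[2]*s['f']+[s['cx'],s['cy']]
def tri(s1,a,s2,b):
    d1=ray(s1,*a);d2=ray(s2,*b);A=np.stack([d1,-d2],1);k=np.linalg.lstsq(A,s2['c']-s1['c'],rcond=None)[0]
    P=s1['c']+d1*k[0];Q=s2['c']+d2*k[1];return (P+Q)/2,np.linalg.norm(P-Q)
def cloud(s):
    v,u=np.mgrid[0:420,0:560]; z=s['z_map']; d=np.stack([(u-s['cx'])/s['f'],(v-s['cy'])/s['f'],np.ones(u.shape)],-1)
    P=s['c']+(d*z[...,None])@s['Rw'].T; P[z<=0]=np.nan; return P
def save(s,n,crop=None,k=1):
    im=s['frame'][...,::-1]
    if crop: a,b,c,d=crop; im=im[b:d,a:c]
    cv2.imwrite('pics/'+n,cv2.resize(im,None,fx=k,fy=k,interpolation=cv2.INTER_CUBIC))
```

Run:
```python
from h import *
ims=[]
for n in ('top','side'):
    s=snap(n); save(s,n+'0.png'); print(n,s['c'],s['Rw'][:,2],s['f'],s['cx'],s['cy'])
print(status.get_obs()); s=snap('wrist'); print(s['c'],s['Rw'])
```

```text
top [0.26808484 0.0763615  1.23687629] [ 0.19567727  0.00109512 -0.98066774] 452.09623917033946 278.537312564761 210.91693776617973
side [ 0.48656198 -1.05533195  0.97814212] [ 0.02803553  0.78948702 -0.61312662] 541.3868758604224 286.9029600298076 206.66499718406556
{'clock': 0.1, 'joint_pos': array([ 9.13923524e+01,  2.05884931e+01,  6.39191415e-01, -1.78080141e-02,
       -7.01339907e+01, -1.65068963e+01]), 'qvel': array([-0.01968791, -0.13043798,  0.13923709,  0.16646043, -0.09388226,
       -0.00725527]), 'tau': array([-2.60606379e-03, -5.84161770e+01,  2.93751740e+01,  7.01544106e+00,
        1.01287241e-02, -5.61760328e-05]), 'tool_pos': array([0.1759237 , 0.65126993, 0.25070427]), 'orientation': array([ 1.79915383e+02, -7.61663365e-03, -1.51206020e+01]), 'force': array([ 0.45237314,  0.71583184, -0.37221869]), 'moment': array([-0.02194996,  0.02288399, -0.00833193]), 'gripper_force': 0.0, 'opening': 0.08785210873214455}
[0.24847205 0.6306971  0.38478247] [[-2.61794276e-01 -9.25551116e-01 -2.73530416e-01]
 [-9.65123615e-01  2.50940621e-01  7.46003531e-02]
 [-4.06547601e-04  2.83520609e-01 -9.58966057e-01]]
```

View pics/top0.png

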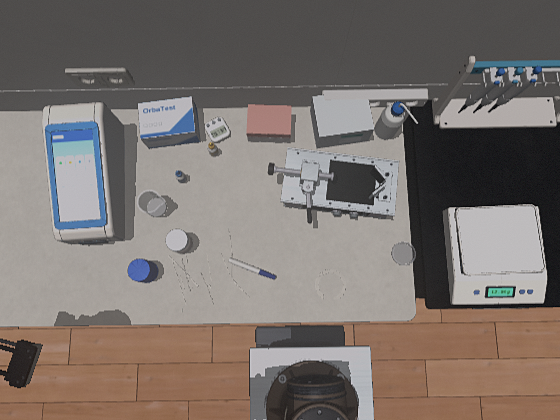

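View pics/side0.png

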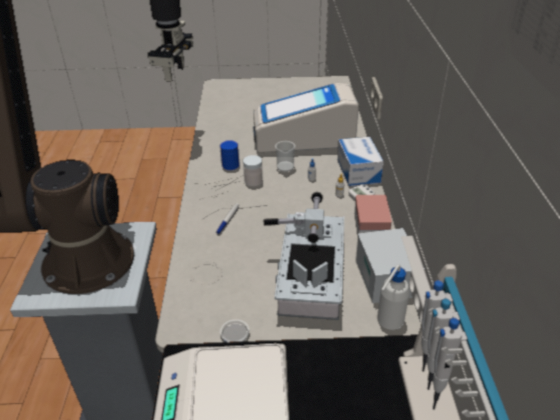

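Top view: the shaker is at (340,182), with the V at (380,183), the knob at (271,169) and the lever grip at (309,213). The jar-like things are a white-lidded jar at (177,240), a blue one at (140,270) and a beaker at (152,203). Side view: jar (253,170), blue (230,155), beaker (285,157). The pale jar at (177,240) fits the description, so I'll check it in an enlarged crop.

Run:
```python
from h import *
a=snap('top'); b=snap('side')
A=cv2.resize(a['frame'][140:290,130:410],None,fx=2.8,fy=2.8,interpolation=cv2.INTER_CUBIC)
B1=cv2.resize(b['frame'][180:320,250:360],None,fx=1.28,fy=1.28,interpolation=cv2.INTER_CUBIC)
B=cv2.resize(b['frame'][135:205,210:310],None,fx=2.56,fy=2.56,interpolation=cv2.INTER_CUBIC)
C=np.zeros((600,784,3),np.uint8); C[:420,:784]=A[:420,:784]; h=min(180,B1.shape[0]); C[420:420+h,:B1.shape[1]]=B1[:h]; C[420:420+B.shape[0],300:300+B.shape[1]]=B[:180]
cv2.imwrite('pics/crop1.png',C[...,::-1])
P=cloud(a); Q=cloud(b)
for n,u,v in (('jar',177,237),('blue',140,268),('beaker',152,203),('knob',271,169),('plat',300,195),('grip',309,213)): print(n,P[v,u])
for n,u,v in (('jar',253,161),('knob',317,199),('plat',290,295)): print(n,Q[v,u])
```

```text
jar [0.43463129 0.34123343 0.07819748]
blue [0.35611282 0.43274292 0.0804243 ]
beaker [0.54278832 0.43165476 0.00131208]
knob [0.59871346 0.09519246 0.12748578]
plat [0.54083906 0.02060233 0.07929921]
grip [0.48478105 0.00091408 0.1179946 ]
jar [0.43423022 0.33247505 0.08011675]
knob [0.60628458 0.07849564 0.11989524]
plat [ 0.52116565 -0.21843619  0.07723126]
```

View pics/crop1.png

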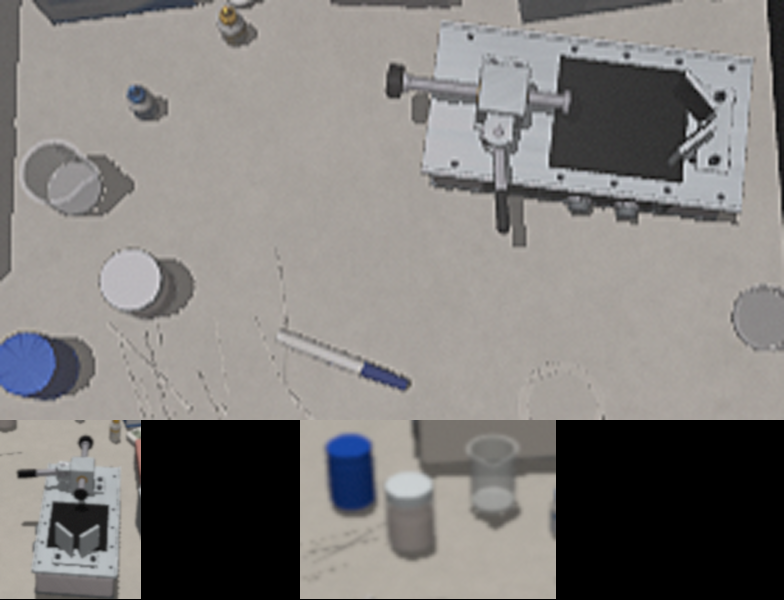

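The crop confirms it: the jar with the white lid and pale salt at top (177,240) is the one meant, and the all-blue one at (140,270) is the decoy. Next I'll measure.

Run:
```python
from h import *
a=snap('top'); b=snap('side')
P=cloud(a); 
m=((abs(P[...,2]-.08)<.004)&(P[...,0]>.4)&(P[...,0]<.75)&(P[...,1]<.14)&(P[...,1]>-.3)).astype(np.uint8)
n,l,st,_=cv2.connectedComponentsWithStats(m); i=1+st[1:,4].argmax(); q=P[l==i][:,:2].astype(np.float32)
r=cv2.minAreaRect(q*1000); print('plat depth',r, P[l==i][:,2].mean())
# image quad rays
hull=cv2.convexHull(np.argwhere(l==i)[:,::-1].astype(np.int32)); quad=cv2.approxPolyDP(hull,6,True)[:,0]
print([ (tuple(c),plane(a,*c,.08)[:2].round(4)) for c in quad])
# side
Q=cloud(b); m=((abs(Q[...,2]-.08)<.005)&(Q[...,0]>.4)&(Q[...,0]<.75)&(Q[...,1]<.14)&(Q[...,1]>-.3)).astype(np.uint8)
n,l,st,_=cv2.connectedComponentsWithStats(m); i=1+st[1:,4].argmax(); q=Q[l==i][:,:2].astype(np.float32); print('side',cv2.minAreaRect(q*1000))
# jar lid
cs=[]
for s,(u,v),w in ((a,(177,240),22),(b,(253,162),20)):
    C=cloud(s); hsv=cv2.cvtColor(s['frame'],cv2.COLOR_RGB2HSV); m=((C[...,2]>.07)&(C[...,2]<.09)).astype(np.uint8)
    z=np.zeros_like(m); z[v-w:v+w,u-w:u+w]=m[v-w:v+w,u-w:u+w]
    M=((hsv[...,2]>180)&(hsv[...,1]<40)).astype(np.uint8); y=np.zeros_like(M); y[v-w:v+w,u-w:u+w]=M[v-w:v+w,u-w:u+w]
    for nm,k in (('dep',z),('col',y)):
        n,l,st,ce=cv2.connectedComponentsWithStats(k)
        if n>1:
            i=1+st[1:,4].argmax(); e=cv2.fitEllipse(cv2.findContours((l==i).astype(np.uint8),0,1)[0][0]); print(nm,e,plane(s,*e[0],.08),np.nanmedian(C[l==i],0))
            if nm=='dep': cs.append((s,e[0]))
print(tri(*cs[0],*cs[1]))
```

```text
plat depth ((579.03662109375, -85.54312133789062), (300.81671142578125, 151.8805694580078), 81.41967010498047) 0.08048590617566712
[((np.int32(394), np.int32(213)), array([ 0.4887, -0.2229])), ((np.int32(311), np.int32(205)), array([ 0.5134, -0.0075])), ((np.int32(285), np.int32(167)), array([0.6178, 0.0587])), ((np.int32(287), np.int32(147)), array([0.6735, 0.0523])), ((np.int32(397), np.int32(160)), array([ 0.6324, -0.2402]))]
side ((579.2882080078125, -87.1304931640625), (305.0675048828125, 150.2449493408203), 81.85986328125)
dep ((176.61859130859375, 239.400634765625), (21.36153793334961, 22.048185348510742), 69.43641662597656) [0.42814159 0.34162442 0.08      ] [0.42887852 0.34142858 0.07969998]
col ((176.01673889160156, 239.51312255859375), (19.252235412597656, 20.692411422729492), 64.96510314941406) [0.42787324 0.34316948 0.08      ] [0.42704982 0.34304636 0.07993853]
dep ((251.59451293945312, 160.8771514892578), (11.874194145202637, 18.54594612121582), 84.504150390625) [0.42994793 0.33357317 0.08      ] [0.43074203 0.33457449 0.07820033]
col ((251.5479278564453, 159.2133331298828), (10.169283866882324, 16.400190353393555), 90.90463256835938) [0.42971621 0.34289721 0.08      ] [0.42851996 0.34244803 0.07871796]
(array([0.42928452, 0.34310781, 0.07376003]), np.float64(0.0005605317564076905))
```

The rows are not in the units I measure in: shifts go in shares of 0.6 m and turns go in shares of 2 rad. I convert before sending: 0.324 m / 0.6 = 0.54, 0.232 m / 0.6 = 0.3867, 83.3 degrees / 114.5916 = 0.7269.

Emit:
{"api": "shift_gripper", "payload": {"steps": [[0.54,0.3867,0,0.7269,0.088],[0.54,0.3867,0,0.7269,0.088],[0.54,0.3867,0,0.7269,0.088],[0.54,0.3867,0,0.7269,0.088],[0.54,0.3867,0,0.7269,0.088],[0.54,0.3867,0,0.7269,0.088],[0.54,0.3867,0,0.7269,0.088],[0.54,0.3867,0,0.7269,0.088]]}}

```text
refused: steps[0]: [0.54, 0.3867, 0, 0.7269, 0.088] is not of type 'object' (schema: type "object"). Nothing was moved.
```

Nothing moved. I misread the format; it is a list of objects with named fields. Resending.

Emit:
{"api": "shift_gripper", "payload": {"steps": [{"dx": 0.54,"dy": 0.3867,"spin": 0.7269,"aperture": 0.088},{"dx": 0.54,"dy": 0.3867,"spin": 0.7269,"aperture": 0.088},{"dx": 0.54,"dy": 0.3867,"spin": 0.7269,"aperture": 0.088},{"dx": 0.54,"dy": 0.3867,"spin": 0.7269,"aperture": 0.088},{"dx": 0.54,"dy": 0.3867,"spin": 0.7269,"aperture": 0.088},{"dx": 0.54,"dy": 0.3867,"spin": 0.7269,"aperture": 0.088},{"dx": 0.54,"dy": 0.3867,"spin": 0.7269,"aperture": 0.088},{"dx": 0.54,"dy": 0.3867,"spin": 0.7269,"aperture": 0.088}]}}

```text
clock: 1.35
tool_pos: [0.4294, 0.3414, 0.2518]
orientation: [-180.0, 0.0, -98.9]
force: [-0.1, 0.2, -0.1]
opening: 0.0872
gripper_force: 0.0
```

Run:
```python
from h import *
s=snap('wrist'); save(s,'w1.png'); print(tool()); print(s['c'],proj(s,[.4285,.3425,.08]))
C=cloud(s); m=((C[...,2]>.072)&(C[...,2]<.088)&(np.hypot(C[...,0]-.4285,C[...,1]-.3425)<.05)).astype(np.uint8)
n,l,st,ce=cv2.connectedComponentsWithStats(m); i=1+st[1:,4].argmax()
e=cv2.fitEllipse(cv2.findContours((l==i).astype(np.uint8),0,1)[0][0]); print(e,plane(s,*e[0],.08),np.nanmedian(C[l==i],0))
a=snap('top'); print(tri(s,e[0],a,(176.3,239.45)))
```

```text
(array([[-1.59769179e-01, -9.87154396e-01,  9.28346093e-05],
       [-9.87154358e-01,  1.59769199e-01,  2.75551646e-04],
       [-2.86844130e-04, -4.76174287e-05, -9.99999958e-01]]), array([0.42899632, 0.3420844 , 0.25173794]))
[0.41635073 0.26507067 0.38584187] [280.40629562 202.04056084]
((281.6907653808594, 200.03465270996094), (56.802040100097656, 57.369110107421875), 93.43138122558594) [0.42693469 0.34068525 0.08      ] [0.42695921 0.34047168 0.08064999]
(array([0.42683739, 0.33982318, 0.08730427]), np.float64(0.0018561127999602812))
```

View pics/w1.png

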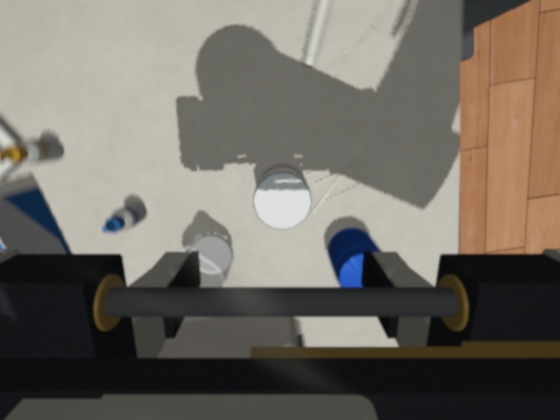

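The wrist view shows the jar lid at (282,200), which gives (0.427, 0.341) at a height of about 0.08, in agreement with the other views. The beaker (210,262) and the blue jar (355,255) are clear of the fingers. Descend and grip.

Scaled: 0.2 m / 0.6 = 0.3333, 0.001 m / 0.6 = 0.0017.

Emit:
{"api": "shift_gripper", "payload": {"steps": [{"dx": 0.0017,"dy": 0.0017,"dz": 0.1,"aperture": 0.088},{"dx": 0.0017,"dy": 0.0017,"dz": 0.2,"aperture": 0.088},{"dx": 0.0017,"dy": 0.0017,"dz": 0.2833,"aperture": 0.088},{"dx": 0.0017,"dy": 0.0017,"dz": 0.3333,"aperture": 0.088},{"dx": 0.0017,"dy": 0.0017,"dz": 0.3333,"aperture": 0.088},{"dx": 0.0017,"dy": 0.0017,"dz": 0.3333,"aperture": 0.03},{"dx": 0.0017,"dy": 0.0017,"dz": 0.3333,"aperture": 0.03},{"dx": 0.0017,"dy": 0.0017,"dz": 0.3333,"aperture": 0.03}]}}

```text
clock: 2.45
tool_pos: [0.4275, 0.3429, 0.0528]
orientation: [-179.9, 0.1, -98.4]
force: [0.6, 0.4, 0.0]
opening: 0.0629
gripper_force: 0.0
```

Emit:
{"api": "shift_gripper", "payload": {"steps": [{"aperture": 0.03},{"aperture": 0.03},{"aperture": 0.03}]}}

```text
clock: 2.82
tool_pos: [0.4276, 0.3429, 0.0527]
orientation: [-179.9, 0.1, -98.4]
force: [-2.6, 0.8, 7.7]
opening: 0.0594
gripper_force: 30.0
```

Scaled: 0.27 m / 0.6 = 0.45, 0.217 m / 0.6 = 0.3617.

Emit:
{"api": "shift_gripper", "payload": {"steps": [{"dz": -0.1,"aperture": 0.03},{"dz": -0.2,"aperture": 0.03},{"dz": -0.3,"aperture": 0.03},{"dx": 0.0833,"dy": -0.0417,"dz": -0.35,"aperture": 0.03},{"dx": 0.18,"dy": -0.0883,"dz": -0.35,"aperture": 0.03},{"dx": 0.2717,"dy": -0.1333,"dz": -0.35,"aperture": 0.03},{"dx": 0.3617,"dy": -0.1783,"dz": -0.35,"aperture": 0.03},{"dx": 0.45,"dy": -0.2217,"dz": -0.35,"aperture": 0.03}]}}

```text
clock: 3.82
tool_pos: [0.5192, 0.0537, 0.2619]
orientation: [-180.0, 0.0, -98.4]
force: [0.6, -0.1, -1.3]
opening: 0.059
gripper_force: 30.0
```

Emit:
{"api": "shift_gripper", "payload": {"steps": [{"dx": 0.0833,"dy": -0.0417,"aperture": 0.03},{"dx": 0.1667,"dy": -0.0833,"aperture": 0.03},{"dx": 0.2417,"dy": -0.1167,"aperture": 0.03},{"dx": 0.27,"dy": -0.1333,"aperture": 0.03},{"dx": 0.27,"dy": -0.1333,"aperture": 0.03},{"dx": 0.27,"dy": -0.1333,"aperture": 0.03}]}}

```text
clock: 4.58
tool_pos: [0.5744, -0.1155, 0.2615]
orientation: [180.0, 0.0, -98.4]
force: [0.5, 1.4, -1.7]
opening: 0.0591
gripper_force: 30.0
```

Run:
```python
from h import *
s=snap('wrist'); save(s,'w2.png'); print(tool()[1],status.get_obs()['joint_pos'].round(1),status.get_obs()['force']); 
c,sn=np.cos(np.radians(-8.3)),np.sin(np.radians(-8.3))
S=lambda x,y,z:np.array([.579+c*x-sn*y,-.0863+sn*x+c*y,z])
for p in ((0,-62,80),(40,-71,130),(-40,-71,130),(75,-150,80),(-75,-150,80)): print(p,proj(s,S(p[0]/1e3,p[1]/1e3,p[2]/1e3)).round(1))
```

```text
[ 0.57442102 -0.1151859   0.26162977] [  7.8  11.8 -10.1  -0.  -68.1 -16.1] [ 0.92389078 -0.28147327 -1.06309807]
(0, -62, 80) [278.7 166.8]
(40, -71, 130) [230.1 164.6]
(-40, -71, 130) [326.8 164.4]
(75, -150, 80) [195.6  69.9]
(-75, -150, 80) [361.   69.4]
```

View pics/w2.png

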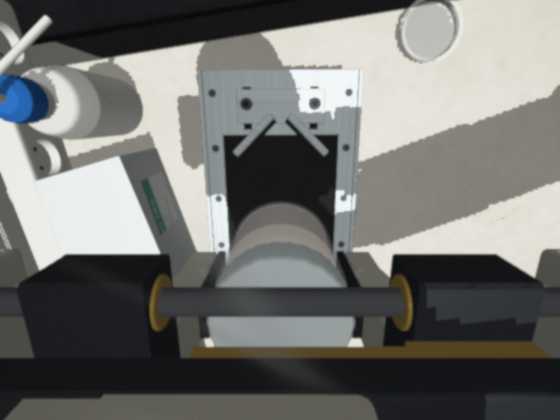

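The wrist view shows the jar in hand, the platform's far corners at (201,70) and (361,70), and the V plates with ends near (236,154) and (326,154) and apex near (281,118). I'll get the plate geometry from depth.

Run:
```python
from h import *
s=snap('wrist'); C=cloud(s); c,sn=np.cos(np.radians(-8.3)),np.sin(np.radians(-8.3))
D=C[...,:2]-[.579,-.0863]; X=D[...,0]*c+D[...,1]*sn; Y=-D[...,0]*sn+D[...,1]*c
m=(C[...,2]>.122)&(C[...,2]<.14)&(abs(X)<.07)&(Y<-.05)&(Y>-.14); v,u=np.nonzero(m)
print(m.sum(),np.median(C[m][:,2]))
for nm,k in (('+x',X[m]>0),('-x',X[m]<0)):
    x,y=X[m][k]*1e3,Y[m][k]*1e3; print(nm,cv2.minAreaRect(np.stack([x,y],1).astype(np.float32)),'xr',x.min(),x.max(),'yr',y.min(),y.max())
m=(abs(C[...,2]-.08)<.004)&(abs(X)<.09)&(Y<-.06)&(Y>-.17)
print('plat',cv2.minAreaRect(np.stack([X[m],Y[m]],1).astype(np.float32)*1000), np.median(C[m][:,2]))
x=X[m]*1e3;y=Y[m]*1e3
for y0 in (-140,-130,-85,-75): k=abs(y-y0)<3; print(y0,x[k].min(),x[k].max())
save(s,'w2c.png',(190,60,370,200),4)
```

```text
1190 0.1303864505908916
+x ((19.750123977661133, -93.54192352294922), (42.84037399291992, 9.030614852905273), 45.13321304321289) xr 2.7077131697774632 37.09243663571658 yr -111.35496375711465 -76.23146969594463
-x ((-22.72941017150879, -93.88871002197266), (8.869536399841309, 42.685707092285156), 46.12917709350586) xr -40.49516581943859 -6.150323430201373 yr -111.31122219605834 -77.29404930189689
plat ((-1.5519485473632812, -105.34989929199219), (150.34127807617188, 90.51310729980469), 0.13425540924072266) 0.0812589418157795
-140 -75.94886591419646 73.12406860270283
-130 -76.38962400688739 73.21049944152102
-85 -76.34705525205557 73.20064413316977
-75 -76.69559894425203 73.04249661914837
```

View pics/w2c.png

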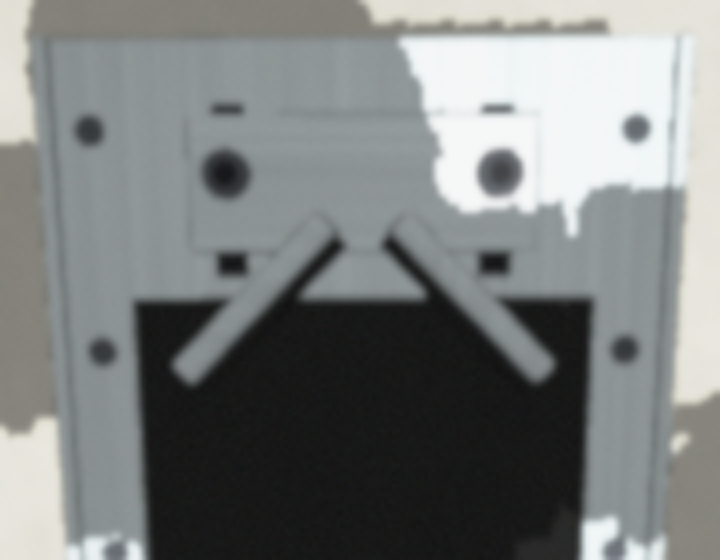

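Scaled: 0.1275 m / 0.6 = 0.2125, 0.0013 m / 0.6 = 0.0022.

Emit:
{"api": "shift_gripper", "payload": {"steps": [{"dx": 0.0383,"dy": 0.0022,"dz": 0.05,"aperture": 0.03},{"dx": 0.0383,"dy": 0.0022,"dz": 0.1167,"aperture": 0.03},{"dx": 0.0383,"dy": 0.0022,"dz": 0.1667,"aperture": 0.03},{"dx": 0.0383,"dy": 0.0022,"dz": 0.2,"aperture": 0.03},{"dx": 0.0383,"dy": 0.0022,"dz": 0.2083,"aperture": 0.03},{"dx": 0.0383,"dy": 0.0022,"dz": 0.2108,"aperture": 0.03},{"dx": 0.0383,"dy": 0.0022,"dz": 0.2125,"aperture": 0.03},{"dx": 0.0383,"dy": 0.0022,"dz": 0.2125,"aperture": 0.03}]}}

```text
clock: 5.68
tool_pos: [0.5704, -0.1387, 0.1349]
orientation: [-179.9, 0.0, -98.4]
force: [1.0, -0.3, -1.2]
opening: 0.059
gripper_force: 30.0
```

Emit:
{"api": "shift_gripper", "payload": {"steps": [{"dz": 0.0008,"aperture": 0.03},{"dz": 0.0017,"aperture": 0.03},{"dz": 0.0017,"aperture": 0.03}]}}

```text
clock: 6.05
tool_pos: [0.57, -0.1388, 0.1331]
orientation: [180.0, 0.0, -98.4]
force: [0.2, 0.8, -0.7]
opening: 0.0592
gripper_force: 30.0
```

Scaled: 0.0005 m / 0.6 = 0.0008.

Emit:
{"api": "shift_gripper", "payload": {"steps": [{"dz": 0.0008,"aperture": 0.03},{"dz": 0.0008,"aperture": 0.064},{"dz": 0.0008,"aperture": 0.07},{"dz": 0.0008,"aperture": 0.08},{"dz": 0.0008,"aperture": 0.088},{"dz": 0.0008,"aperture": 0.088},{"dz": 0.0008,"aperture": 0.088},{"dz": 0.0008,"aperture": 0.088}]}}

```text
clock: 7.05
tool_pos: [0.57, -0.1387, 0.1325]
orientation: [180.0, -0.0, -98.4]
force: [-0.4, 0.3, -0.4]
opening: 0.0876
gripper_force: 0.0
```

Emit:
{"api": "shift_gripper", "payload": {"steps": [{"dz": -0.0667,"aperture": 0.088},{"dz": -0.15,"aperture": 0.088},{"dz": -0.2333,"aperture": 0.088},{"dz": -0.2833,"aperture": 0.088},{"dz": -0.2833,"aperture": 0.088}]}}

```text
clock: 7.68
tool_pos: [0.5711, -0.1389, 0.3057]
orientation: [-179.7, 0.0, -98.4]
force: [-0.3, 0.3, -0.4]
opening: 0.0874
gripper_force: 0.0
```

Run:
```python
from h import *
c,sn=np.cos(np.radians(-8.3)),np.sin(np.radians(-8.3))
def sh(P): D=P[...,:2]-np.array([.579,-.0863]); return np.stack([D[...,0]*c+D[...,1]*sn,-D[...,0]*sn+D[...,1]*c],-1)*1e3
s=snap('wrist'); print(tool()[1]); C=cloud(s); S=sh(C)
m=((abs(C[...,2]-.16)<.006)&(abs(S[...,0])<40)&(S[...,1]<-10)&(S[...,1]>-100)).astype(np.uint8)
n,l,st,ce=cv2.connectedComponentsWithStats(m); i=1+st[1:,4].argmax()
e=cv2.fitEllipse(cv2.findContours((l==i).astype(np.uint8),0,1)[0][0]); print(e,'jar',sh(plane(s,*e[0],.16)),np.nanmedian(C[l==i],0))
# from above: knob, lever, pad via top depth
a=snap('top'); C=cloud(a); S=sh(C)
m=(C[...,2]>.095)&(C[...,2]<.15)&(S[...,0]>-140)&(S[...,0]<60)&(S[...,1]>0)&(S[...,1]<230)
k=m&(abs(S[...,0])<25); print('rod y max',np.nanmax(S[k][:,1]),'x at knob',S[k&(S[...,1]>175)][:,0].min(),S[k&(S[...,1]>175)][:,0].max())
v,u=np.nonzero(m&(S[...,0]<-60)); print('lever',S[v,u].min(0),S[v,u].max(0),np.median(S[v,u],0),np.median(C[v,u,2]))
A=np.zeros((420,760,3),np.uint8); A[:,:560*0+380]=cv2.resize(a['frame'][140:245,250:345],(380,420)); A[:,380:]=cv2.resize(s['frame'][:,90:470],(380,420)); cv2.imwrite('pics/c3.png',A[...,::-1])
```

```text
[ 0.57028217 -0.13867796  0.30361605]
((282.686767578125, 205.59246826171875), (61.313236236572266, 62.51176452636719), 89.86514282226562) jar [ -2.59945323 -55.55672057] [ 0.56837511 -0.1410239   0.16062881]
rod y max 190.8566377078437 x at knob -17.06702318031236 8.62110424867673Traceback (most recent call last):
  File "<stdin>", line 12, in <module>
    return umr_minimum(a, axis, None, out, keepdims, initial, where)
ValueError: zero-size array to reduction operation minimum which has no identity
```

Scaled: -0.288 m / 0.6 = -0.48, -0.28 m / 0.6 = -0.4667.

Emit:
{"api": "shift_gripper", "payload": {"steps": [{"dx": -0.1,"aperture": 0},{"dx": -0.2,"aperture": 0},{"dx": -0.3,"aperture": 0},{"dx": -0.4,"aperture": 0},{"dx": -0.4667,"aperture": 0},{"dx": -0.48,"aperture": 0},{"dx": -0.48,"aperture": 0},{"dx": -0.48,"aperture": 0}]}}

```text
clock: 8.78
tool_pos: [0.6119, 0.145, 0.3022]
orientation: [180.0, -0.0, -98.5]
force: [0.1, 0.0, 0.7]
opening: 0.0135
gripper_force: 0.0
```

Add to h.py:
```python
c_,s_=np.cos(np.radians(-8.3)),np.sin(np.radians(-8.3))
def sh(P): D=P[...,:2]-np.array([.579,-.0863]); return np.stack([D[...,0]*c_+D[...,1]*s_,-D[...,0]*s_+D[...,1]*c_],-1)*1e3
```

Run:
```python
from h import *
print(status.get_obs()['opening'])
s=snap('wrist'); a=snap('top'); print(sh(tool()[1])); 
for s_n,q in (('w',s),('t',a)):
    C=cloud(q); S=sh(C); m=(C[...,2]>.098)&(C[...,2]<.137)&(S[...,0]>-150)&(S[...,0]<60)&(S[...,1]>0)&(S[...,1]<215)
    k=m&(abs(S[...,0])<25)&(S[...,1]>120); 
    if k.any(): print(s_n,'rod ymax',np.nanpercentile(S[k][:,1],[95,99,100]),'x at knob',S[k&(S[...,1]>S[k][:,1].max()-10)][:,0].min(),S[k&(S[...,1]>S[k][:,1].max()-10)][:,0].max())
    k=m&(S[...,0]<-60)
    if k.any(): x=S[k]; print('lever',x.min(0),x.max(0),cv2.minAreaRect(x.astype(np.float32)),np.median(C[k][:,2]))
A=np.zeros((420,760,3),np.uint8); A[:,:380]=cv2.resize(a['frame'][140:245,250:345],(380,420)); A[:,380:]=s['frame'][:,90:470]; cv2.imwrite('pics/c3.png',A[...,::-1])
```

```text
0.013496081734378666
[ -0.64506546 233.60769315]
w rod ymax [187.63272639 189.67840341 189.97884388] x at knob -17.584440580174764 12.968475332183825
lever [-129.85966116   62.83780969] [-60.0363178   85.42805851] ((-94.28597259521484, 74.17463684082031), (71.40039825439453, 11.355616569519043), 10.694205284118652) 0.12150239433565285
t rod ymax [188.74681721 190.29839149 190.96750449] x at knob -16.774257052818527 13.668766213366808
lever [-128.54873043   64.93062695] [-60.68699015  85.70476725] ((-94.24490356445312, 74.83560943603516), (69.86427307128906, 10.933204650878906), 9.960599899291992) 0.12104226818855701
```

View pics/c3.png

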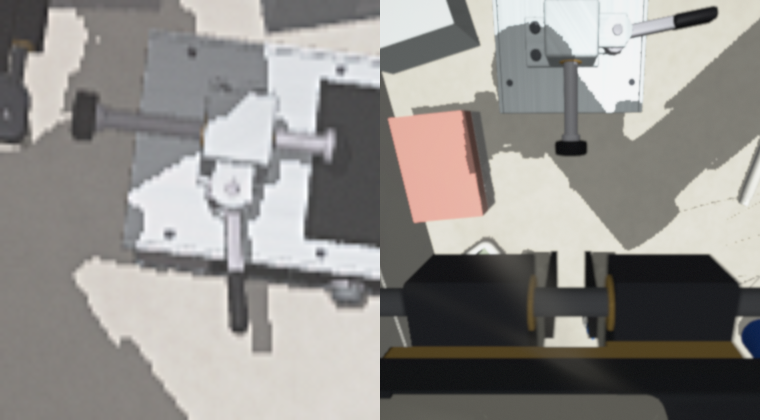

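Run:
```python
from h import *
a=snap('top'); C=cloud(a); S=sh(C)
m=(S[...,0]>20)&(S[...,0]<140)&(S[...,1]>95)&(S[...,1]<290); print(np.nanmax(C[m][:,2]))
m=(S[...,0]>80)&(S[...,0]<140)&(S[...,1]>0)&(S[...,1]<290); print(np.nanmax(C[m][:,2]))
```

```text
0.7227372482717505
0.39115060088836395
```

Emit:
{"api": "shift_gripper", "payload": {"steps": [{"dz": 0.0833,"aperture": 0},{"dy": 0.0017,"dz": 0.1667,"aperture": 0},{"dy": 0.0017,"dz": 0.25,"aperture": 0},{"dy": 0.0017,"dz": 0.2917,"aperture": 0},{"dx": 0.0133,"dy": 0.0017,"dz": 0.3033,"aperture": 0},{"dx": 0.0267,"dy": 0.0017,"dz": 0.3033,"aperture": 0},{"dx": 0.0333,"dy": 0.0017,"dz": 0.3033,"aperture": 0},{"dx": 0.0333,"dy": 0.0017,"dz": 0.3033,"aperture": 0}]}}

```text
clock: 9.93
tool_pos: [0.6088, 0.1262, 0.1219]
orientation: [-179.9, 0.1, -98.4]
force: [0.5, -0.1, -0.6]
opening: 0.0006
gripper_force: 0.0
```

Scaled: 0.032 m / 0.6 = 0.0533, 0.028 m / 0.6 = 0.0467.

Emit:
{"api": "shift_gripper", "payload": {"steps": [{"dx": 0.0067,"aperture": 0},{"dx": 0.0133,"aperture": 0},{"dx": 0.02,"aperture": 0},{"dx": 0.0267,"aperture": 0},{"dx": 0.0333,"aperture": 0},{"dx": 0.04,"aperture": 0},{"dx": 0.0467,"aperture": 0},{"dx": 0.0533,"aperture": 0}]}}

```text
clock: 10.92
tool_pos: [0.6038, 0.0957, 0.1206]
orientation: [-180.0, 0.1, -98.4]
force: [-0.5, 5.9, -0.1]
opening: 0.0004
gripper_force: 2.7
```

Emit:
{"api": "shift_gripper", "payload": {"steps": [{"dx": 0.005,"aperture": 0},{"dx": 0.01,"aperture": 0},{"dx": 0.015,"aperture": 0},{"dx": 0.02,"aperture": 0},{"dx": 0.0233,"aperture": 0}]}}

```text
clock: 11.55
tool_pos: [0.6018, 0.0818, 0.1206]
orientation: [-180.0, 0.1, -98.4]
force: [0.2, 5.1, -0.6]
opening: 0.0003
gripper_force: 2.6
```

```bash
python3 -c "
from h import *
o=status.get_obs();print(sh(tool()[1]),o['force'])"
```

```text
[ -1.73083659 169.67371635] [ 0.17260102  5.05859372 -0.56194364]
```

Scaled: 0.018 m / 0.6 = 0.03, 0.017 m / 0.6 = 0.0283.

Emit:
{"api": "shift_gripper", "payload": {"steps": [{"dx": 0.005,"aperture": 0},{"dx": 0.01,"aperture": 0},{"dx": 0.015,"aperture": 0},{"dx": 0.0183,"aperture": 0},{"dx": 0.0217,"aperture": 0},{"dx": 0.025,"aperture": 0},{"dx": 0.0283,"aperture": 0},{"dx": 0.03,"aperture": 0}]}}

```text
clock: 12.55
tool_pos: [0.5993, 0.0643, 0.1206]
orientation: [-179.9, 0.1, -98.4]
force: [-0.3, 7.2, -0.1]
opening: 0.0005
gripper_force: 3.2
```

Emit:
{"api": "shift_gripper", "payload": {"steps": [{"dx": 0.0008,"aperture": 0},{"dx": 0.0017,"aperture": 0},{"dx": 0.0025,"aperture": 0},{"dx": 0.0033,"aperture": 0}]}}

```text
clock: 13.05
tool_pos: [0.599, 0.0624, 0.1206]
orientation: [-179.9, 0.1, -98.4]
force: [0.7, 5.9, -0.8]
opening: 0.0003
gripper_force: 3.2
```

```bash
python3 -c "
from h import *
o=status.get_obs();print(sh(tool()[1]),o['force'])"
```

```text
[ -1.64424248 150.03497398] [ 0.69179023  5.89004906 -0.80077546]
```

Jar contact now raises the push to about 6 to 7 N, with roughly 3 mm still to go to the seat. From here I'll use small steps.

Scaled: 0.0015 m / 0.6 = 0.0025, 0.001 m / 0.6 = 0.0017.

Emit:
{"api": "shift_gripper", "payload": {"steps": [{"dx": 0.0008,"aperture": 0},{"dx": 0.0017,"aperture": 0},{"dx": 0.0025,"aperture": 0},{"dx": 0.0025,"aperture": 0}]}}

```text
clock: 13.55
tool_pos: [0.599, 0.062, 0.1206]
orientation: [-179.9, 0.2, -98.4]
force: [-0.4, 10.2, -1.0]
opening: 0.0006
gripper_force: 5.6
```

Emit:
{"api": "shift_gripper", "payload": {"steps": [{"dx": 0.0007,"aperture": 0},{"dx": 0.0013,"aperture": 0},{"dx": 0.0013,"aperture": 0}]}}

```text
clock: 13.92
tool_pos: [0.599, 0.0619, 0.1206]
orientation: [-179.9, 0.2, -98.4]
force: [-1.0, 15.1, -0.4]
opening: 0.0006
gripper_force: 7.2
```

```bash
python3 -c "
from h import *
o=status.get_obs();print(sh(tool()[1]),o['force'])"
```

```text
[ -1.59299724 149.52279278] [-0.97538523 15.08912319 -0.43462131]
```

Scaled: -0.14 m / 0.6 = -0.2333, -0.03 m / 0.6 = -0.05.

Emit:
{"api": "shift_gripper", "payload": {"steps": [{"dx": -0.0033,"aperture": 0},{"dx": -0.0167,"aperture": 0},{"dx": -0.05,"aperture": 0},{"dx": -0.05,"dz": -0.0833,"aperture": 0},{"dx": -0.05,"dz": -0.1667,"aperture": 0},{"dx": -0.0167,"dy": 0.0333,"dz": -0.2333,"aperture": 0},{"dx": 0.05,"dy": 0.1,"dz": -0.2333,"aperture": 0},{"dx": 0.1333,"dy": 0.15,"dz": -0.2333,"aperture": 0}]}}

```text
clock: 14.92
tool_pos: [0.4966, -0.0068, 0.2611]
orientation: [-179.9, 0.0, -98.3]
force: [0.9, -1.1, 0.9]
opening: 0.0001
gripper_force: 0.0
```

Emit:
{"api": "shift_gripper", "payload": {"steps": [{"dx": 0.0667,"dy": 0.025,"aperture": 0},{"dx": 0.0667,"dy": 0.025,"aperture": 0},{"dx": 0.0667,"dy": 0.025,"aperture": 0}]}}

```text
clock: 15.3
tool_pos: [0.4773, -0.044, 0.2609]
orientation: [-180.0, 0.0, -98.4]
force: [-0.1, 0.2, 1.4]
opening: 0.0003
gripper_force: 0.0
```

Run:
```python
from h import *
print(sh(tool()[1]),status.get_obs()['force'])
for n in ('wrist','top'):
    s=snap(n); C=cloud(s); S=sh(C)
    m=((abs(C[...,2]-.16)<.006)&(abs(S[...,0])<45)&(S[...,1]<-10)&(S[...,1]>-110)).astype(np.uint8)
    k,l,st,ce=cv2.connectedComponentsWithStats(m)
    if k>1:
        i=1+st[1:,4].argmax(); e=cv2.fitEllipse(cv2.findContours((l==i).astype(np.uint8),0,1)[0][0]); print(n,e,'jar',sh(plane(s,*e[0],.16)),np.nanmedian(C[l==i],0))
    m=(C[...,2]>.098)&(C[...,2]<.137)&(S[...,0]>-150)&(S[...,0]<60)&(S[...,1]>0)&(S[...,1]<215)
    k=m&(abs(S[...,0])<25)&(S[...,1]>115); 
    if k.any(): print('knob',S[k][:,1].max())
    k=m&(S[...,0]<-60)
    if k.any(): x=S[k]; print('lever',cv2.minAreaRect(x.astype(np.float32)))
    if n=='top': a=s
    else: w=s
A=np.zeros((420,780,3),np.uint8); A[:,:380]=cv2.resize(a['frame'][140:245,280:375+20],(380,420)); A[:,380:]=w['frame'][:,:400]; cv2.imwrite('pics/c4.png',A[...,::-1])
```

```text
[-106.73825341   27.19333997] [-0.07140098  0.20237838  1.41742556]
wrist ((129.74114990234375, 95.57840728759766), (80.1700210571289, 92.1257553100586), 140.4557342529297) jar [ -4.12964229 -66.16199747] [ 0.5652074  -0.15114351  0.16031621]
lever ((-101.71627044677734, 70.94010925292969), (57.88035202026367, 10.015615463256836), 9.186054229736328)
lever ((-104.69680786132812, 72.91114807128906), (49.47249984741211, 10.61417293548584), 6.584518909454346)
```

View pics/c4.png

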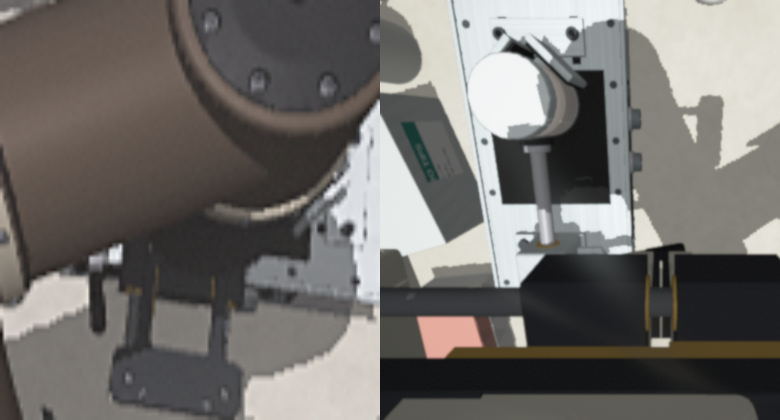

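The wrist view shows the jar seated in the V (lid at pixel 130,95 of the wrist frame, about (-4,-66) in the shaker frame against a seat near (-2,-67)), with the pad on it. The lever is open at about 190°. Now I'll work out the sweep.

Create plan.py:
```python
from h import *
import sys
pin=np.array([-41.6,84.]); u=lambda d:np.array([np.cos(np.radians(d)),np.sin(np.radians(d))])
def pose(phi,gap): return pin+70*u(phi)+(15+gap)*u(phi+90)
def rows(p0,yaw0,L):   # yaw0: angle of tool y in shaker
    for phi,g in L:
        d=(pose(phi,g)-p0)/1e3; x=u(yaw0+90); y=u(yaw0)   # tool x = y + 90
        print(phi,(d@x).round(4),(d@y).round(4),'turn',round(yaw0-phi,1))
```

Run:
```python
from plan import *
R,p=tool(); q=sh(p); yy=np.degrees(np.arctan2(R[1,1],R[0,1]))+8.3; print(q,p[2],yy)
rows(q,yy%360,[(190,20),(190,5)])
print('sweep from 190 gap 5'); rows(pose(190,5),190,[(185,0),(179,0),(173,0),(167,0),(161,0),(155,0),(149,0),(143,0)])
print('next'); rows(pose(143,0),143,[(137,0),(131,0),(125,0),(119,0),(113,0),(108,0),(104,0),(101,0)])
```

```text
[-106.64588365   27.58677418] 0.2605103295833096 179.92437476873963
190 -0.0098 -0.0022 turn -10.1
190 -0.0246 0.0005 turn -10.1
sweep from 190 gap 5
185 -0.0112 0.001 turn 5
179 -0.0186 0.0016 turn 11
173 -0.0261 0.0013 turn 17
167 -0.0335 0.0003 turn 23
161 -0.0408 -0.0015 turn 29
155 -0.0479 -0.0041 turn 35
149 -0.0546 -0.0073 turn 41
143 -0.061 -0.0113 turn 47
next
137 -0.0074 0.0012 turn 6
131 -0.0149 0.0016 turn 12
125 -0.0224 0.0012 turn 18
119 -0.0298 0.0 turn 24
113 -0.037 -0.0019 turn 30
108 -0.0429 -0.0041 turn 35
104 -0.0474 -0.0062 turn 39
101 -0.0507 -0.0079 turn 42
```

The rows are not in the units I measure in: shifts go in shares of 0.6 m and turns go in shares of 2 rad. I convert before sending: 0.139 m / 0.6 = 0.2317, 0.05 m / 0.6 = 0.0833, -10.1 degrees / 114.5916 = -0.0881.

Emit:
{"api": "shift_gripper", "payload": {"steps": [{"dx": -0.0167,"dy": -0.0033,"dz": 0.0833,"spin": -0.0436,"aperture": 0},{"dx": -0.0167,"dy": -0.0033,"dz": 0.1667,"spin": -0.0881,"aperture": 0},{"dx": -0.0167,"dy": -0.0033,"dz": 0.2167,"spin": -0.0881,"aperture": 0},{"dx": -0.0167,"dy": -0.0033,"dz": 0.2317,"spin": -0.0881,"aperture": 0},{"dx": -0.0283,"dy": -0.0017,"dz": 0.2317,"spin": -0.0881,"aperture": 0},{"dx": -0.041,"dy": 0.0008,"dz": 0.2317,"spin": -0.0881,"aperture": 0},{"dx": -0.041,"dy": 0.0008,"dz": 0.2317,"spin": -0.0881,"aperture": 0}]}}

```text
clock: 16.27
tool_pos: [0.4807, -0.019, 0.1228]
orientation: [-179.9, 0.0, -88.3]
force: [-0.0, -0.2, 0.8]
opening: 0.0006
gripper_force: 0.0
```

```bash
python3 -c "
from h import *
R,p=tool();print(sh(p),p[2],np.degrees(np.arctan2(R[1,1],R[0,1]))+8.3)
from plan import pose;print(pose(190,5))"
```

```text
[-106.9833706    52.37326643] 0.1227528707322839 -169.9516176015054
[-107.06357916   52.1484725 ]
```

Scaled: -0.0335 m / 0.6 = -0.0558, -0.0261 m / 0.6 = -0.0435, 23 degrees / 114.5916 = 0.2007.

Emit:
{"api": "shift_gripper", "payload": {"steps": [{"dx": -0.0183,"dy": 0.0017,"spin": 0.0436,"aperture": 0},{"dx": -0.031,"dy": 0.0027,"spin": 0.096,"aperture": 0},{"dx": -0.0435,"dy": 0.0022,"spin": 0.1484,"aperture": 0},{"dx": -0.0558,"dy": 0.0005,"spin": 0.2007,"aperture": 0}]}}

```text
clock: 16.77
tool_pos: [0.4785, 0.013, 0.1225]
orientation: [-180.0, -0.0, -111.5]
force: [-1.0, -5.4, 2.1]
opening: 0.0006
gripper_force: 2.6
```

```bash
python3 -c "
from h import *
R,p=tool();print(sh(p),p[2],np.degrees(np.arctan2(R[1,1],R[0,1]))+8.3)
from plan import *;print(pose(167,0)); rows(pose(167,0),167,[(161,0),(155,0),(149,0),(143,0),(137,0),(131,0),(125,0),(119,0)]);rows(pose(119,0),119,[(113,0),(108,0),(104,0),(101,0)])"
```

```text
[-113.76950919   83.74769256] 0.12247038771258581 166.79095298412463
[-113.18017035   85.13102283]
161 -0.0074 0.0012 turn 6
155 -0.0149 0.0016 turn 12
149 -0.0224 0.0012 turn 18
143 -0.0298 0.0 turn 24
137 -0.037 -0.0019 turn 30
131 -0.044 -0.0046 turn 36
125 -0.0507 -0.0079 turn 42
119 -0.057 -0.012 turn 48
113 -0.0074 0.0012 turn 6
108 -0.0136 0.0016 turn 11
104 -0.0186 0.0015 turn 15
101 -0.0224 0.0012 turn 18
```

The lever is moving with about 5 N of force, so I'll continue.

Scaled: -0.057 m / 0.6 = -0.095, -0.0507 m / 0.6 = -0.0845, 48 degrees / 114.5916 = 0.4189.

Emit:
{"api": "shift_gripper", "payload": {"steps": [{"dx": -0.0123,"dy": 0.002,"spin": 0.0524,"aperture": 0},{"dx": -0.0248,"dy": 0.0027,"spin": 0.1047,"aperture": 0},{"dx": -0.0373,"dy": 0.002,"spin": 0.1571,"aperture": 0},{"dx": -0.0497,"spin": 0.2094,"aperture": 0},{"dx": -0.0617,"dy": -0.0032,"spin": 0.2618,"aperture": 0},{"dx": -0.0733,"dy": -0.0077,"spin": 0.3142,"aperture": 0},{"dx": -0.0845,"dy": -0.0132,"spin": 0.3665,"aperture": 0},{"dx": -0.095,"dy": -0.02,"spin": 0.4189,"aperture": 0}]}}

```text
clock: 17.77
tool_pos: [0.5095, 0.0622, 0.1219]
orientation: [180.0, -0.1, -159.5]
force: [-4.1, 1.4, 1.7]
opening: -0.0
gripper_force: 1.6
```

Emit:
{"api": "shift_gripper", "payload": {"steps": [{"dx": -0.0123,"dy": 0.002,"spin": 0.0524,"aperture": 0},{"dx": -0.0227,"dy": 0.0027,"spin": 0.096,"aperture": 0},{"dx": -0.031,"dy": 0.0025,"spin": 0.1309,"aperture": 0},{"dx": -0.0373,"dy": 0.002,"spin": 0.1571,"aperture": 0},{"dx": -0.0373,"dy": 0.002,"spin": 0.1571,"aperture": 0}]}}

```text
clock: 18.4
tool_pos: [0.5315, 0.0715, 0.1222]
orientation: [180.0, 0.1, -177.3]
force: [-0.1, 0.3, 0.5]
opening: 0.0004
gripper_force: 0.0
```

Run:
```python
from h import *
from plan import pose
print(sh(tool()[1]),pose(101,0))
for n in ('wrist','top'):
    s=snap(n); C=cloud(s); S=sh(C)
    m=(C[...,2]>.105)&(C[...,2]<.13)&(S[...,0]>-55)&(S[...,0]<-26)&(S[...,1]>112)&(S[...,1]<185)
    if m.any(): print(n,cv2.minAreaRect(S[m].astype(np.float32)))
```

```text
[-69.78935782 149.28440469] [-69.68103743 149.85176791]
wrist ((-44.42228317260742, 153.59300231933594), (7.71453857421875, 9.339181900024414), 10.34824275970459)
```

The contact force has gone, so the lever snapped over. I'll retreat and verify.

Scaled: -0.18 m / 0.6 = -0.3, 0.04 m / 0.6 = 0.0667.

Emit:
{"api": "shift_gripper", "payload": {"steps": [{"dx": 0.025,"aperture": 0},{"dx": 0.0667,"aperture": 0},{"dx": 0.0667,"dz": -0.1,"aperture": 0},{"dx": 0.0667,"dz": -0.2,"aperture": 0},{"dx": 0.0667,"dz": -0.3,"aperture": 0},{"dx": 0.15,"dz": -0.3,"aperture": 0},{"dx": 0.15,"dy": -0.0833,"dz": -0.3,"aperture": 0},{"dx": 0.15,"dy": -0.0833,"dz": -0.3,"aperture": 0}]}}

```text
clock: 19.5
tool_pos: [0.442, 0.0156, 0.302]
orientation: [180.0, 0.1, -177.3]
force: [0.7, 0.3, 0.8]
opening: 0.0002
gripper_force: 0.0
```

Run:
```python
from h import *
ims=[]
for n in ('side','top','wrist'):
    s=snap(n); C=cloud(s); S=sh(C)
    m=(C[...,2]>.105)&(C[...,2]<.13)&(S[...,0]>-150)&(S[...,0]<-27)&(S[...,1]>112)&(S[...,1]<190)
    if m.sum()>5: print(n,'lever',cv2.minAreaRect(S[m].astype(np.float32)))
    m=((abs(C[...,2]-.16)<.006)&(abs(S[...,0])<45)&(S[...,1]<-10)&(S[...,1]>-110)).astype(np.uint8)
    k,l,st,ce=cv2.connectedComponentsWithStats(m)
    if k>1:
        i=1+st[1:,4].argmax(); e=cv2.fitEllipse(cv2.findContours((l==i).astype(np.uint8),0,1)[0][0]); print(n,e,'jar',sh(plane(s,*e[0],.16)),np.nanmedian(C[l==i],0))
    ims.append(s['frame'])
A=np.zeros((420,760,3),np.uint8); A[:,:380]=cv2.resize(ims[0][180:320,230:357],(380,420)); A[:,380:]=cv2.resize(ims[1][120:250,262:380],(380,420)); cv2.imwrite('pics/c5.png',A[...,::-1])
```

```text
side lever ((-39.527442932128906, 142.08680725097656), (10.510594367980957, 59.81862258911133), 4.944286823272705)
side ((309.7217712402344, 247.73692321777344), (17.6480770111084, 24.86115264892578), 92.53575897216797) jar [ -0.19388714 -69.18950741] [ 0.56914769 -0.15342375  0.15847985]
top ((370.525390625, 176.35369873046875), (20.312910079956055, 22.86155891418457), 33.96970748901367) jar [ -3.36775374 -65.26993129] [ 0.56500823 -0.15069749  0.15997388]
wrist ((109.75634765625, 329.443603515625), (30.593917846679688, 63.630889892578125), 92.27947235107422) jar [  4.33552403 -62.72988877] [ 0.57346324 -0.14905079  0.1600366 ]
```

View pics/c5.png

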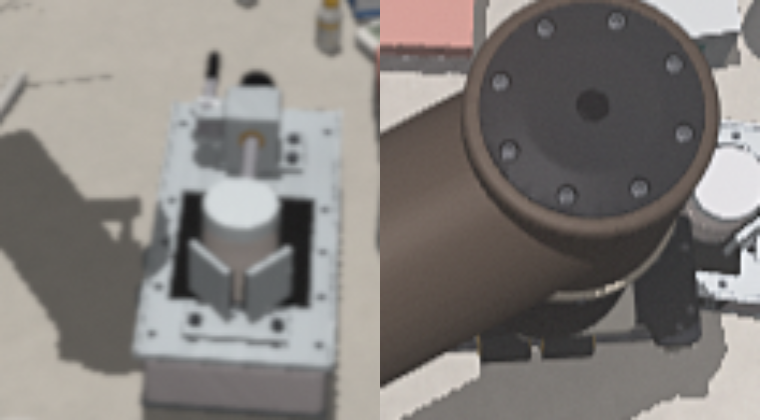

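The side view shows the jar upright and seated in the V (242,205 in the crop), with the rod against it. The lever (212,70) lies closed along +y, and the arm touches nothing.

```bash
python3 -c "
from plant import job
print(job.close_job())"
```

```text
the job is handed in; nothing more can be done
None
```

The job is handed in at about 20 s of the 72 s allowed: the jar stands seated in the V rest, the rod was pushed home with about 15 N at the knob (just over the suggested 10–14 N, so roughly 10 N at the pad by the stated 5 N drag), the lever is closed along the rod and the arm is clear, but no verdict was returned.

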